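# Clear the hatch seal channel and snap the pick into its cap

## Robot

A 6-joint arm with a two-finger parallel gripper is mounted at the origin on the work surface. World frame = base frame: x ahead of the robot, y to its left, z up, the work surface at z = 0. Lengths are in m, angles in degrees, forces in N, time in s.
With the tool pointing down it reaches from about 0.325 to 0.775 m from the base axis. Payload 5.5 kg.
Tool frame: the origin (TCP) lies at the centre of the arm's flange, where the gripper is bolted on; the fingertips stand 182 mm ahead of it and the grasp point (between the pads) lies 163 mm ahead of it; z points along the fingers, y is the direction in which the jaws open and shut (so a half turn about z gives the same grasp; the last joint's range is limited). The gripper opens to 88 mm and grips with 3 to 60 N. Pads are 20 mm wide; open, the fingers measure 115 mm over their backs; the gripper's body (75 mm by 178 mm) begins 61 mm behind the grasp point.
Start: joints at [-3.249, 5.22, 70.514, -0, 104.267, -3.249], TCP at [0.6, -0, 0.405] pointing down, gripper open.
Joint ranges: [-164.24, 164.24], [-49.07, 125.15], [9.68, 141.18], [-86.29, 266.29], [3.28, 154.24], [-151.56, 151.56]. Speed limits (degrees/s): [147.25, 147.25, 172.46, 180, 180, 180].

## Interface

Orientations are given as [roll, pitch, yaw] about the fixed x, y, z axes, in that order (R = Rz(yaw) Ry(pitch) Rx(roll)).
In Python, from station import r gives the robot as it stands. The module is installed in compiled form; this text tells all that it offers. Calls block until the motion is done:
- r.reach(position, orientation): joint-space move of the TCP to a pose.
- r.servo_line(position, rotation=None, speed=0.15): straight line of the TCP; rotation=None keeps the orientation; speed is the mean speed in m/s.
- r.move_joints(angles): joint-space move.
- r.let_go() and r.grab(squeeze=None): open the fingers fully, or close them until they stop; squeeze is the grip in N (None keeps the last).
- r.wait(seconds).
- r.inverse_kinematics(position, orientation): joint angles nearest the present ones, or None.
- r.sense(): the state.
- r.snapshot(name): name is "scene" or "side" or "wrist"; returns a dict with "frame" (400x640x3 uint8, red, green, blue), "fx", "fy", "cx", "cy" (pixels), "dist_coeffs" ([k1, k2, p1, p2, k3] as OpenCV has them; the pictures are not rectified), "R" (3x3) and "t" (3): a world point X has camera coordinates R X + t. Camera axes: x right, y down, z forward; pixel columns grow to the right and rows downward; lengths in m; the calibration is good to about 2 mm. A picture is of the moment at which its call begins. There is no depth.
A pose or a line that the arm cannot do raises r.IKError and nothing moves.
- r.hand_in(): hands the job in, once; it reports no verdict.
The state is a dict: "clock": time; "joints": joint angles; "joint_vel": joint speeds; "joint_torque": joint torques, N m; "tcp_pos": TCP position; "orientation": TCP orientation; "contact_force": force on the tool from outside, world axes, zero at the start; "torque": the same for the moment, N m; "opening": finger opening in m.
Only numpy, scipy, OpenCV 4.12 (cv2) and the standard library are available. Lean on these libraries where they do the work, as an engineer would, in place of code of your own. Each camera call takes 0.05 s, during which the arm holds its last target. There are 200 camera calls.

## Task

Take the lint pick out of its wooden rest and, slowly (about 4 cm a second or less), run its tip down in the seal channel along the front of the flap hatch, from the end by the little round pull to the other end without lifting it out on the way. Then push the pick point-down into its snap cap on the round foot until it clicks and its collar sits fully home on the cap's rim, and keep pressing: finish still gripping the pick and pushing it down firmly. Leave the other things on the shelf where they are.

Things in the scene. Friction and masses are not known exactly. Their poses are not given: they have to be found in the camera images.
- pick: Lint pick: round hand tool, 140 mm long, 50 to 100 g, upright point-down in the wooden rest. Origin at its point, +z up its axis. From the point: steel pin 5 mm diameter to z 12 mm, steel snap cone widening to 16 mm diameter at z 23 to 25 mm, neck 10 mm diameter to z 42 mm, aluminium collar 26 mm diameter z 42 to 48 mm, wooden handle 18 mm diameter z 48 to 140 mm.
- pick_grip (a point): Point on the pick's axis 100 mm above its point, where to grip the handle from above; 40 mm of handle stand above it. Any yaw will do.
- rest: Square wooden block 64 x 64 mm, 52 mm high, fixed, with a plain bore 19 mm in diameter and 47 mm deep. Origin at the centre of its underside. At the start the pick's collar lies on its top, its point 10 mm above the shelf: lift it 50 mm or more straight up to clear the block. Rest and cap stand on opposite sides of the hatch, either way round.
- cap: Snap cap: frosted round cap 34 mm in diameter, mouth up, fixed on a round steel foot 64 mm in diameter. Origin at the centre of the foot's underside, +z up. Rim at z 56 mm; bore 19 mm in diameter with its floor at z 9 mm.
- cap_rim (a point): Centre of the cap's mouth (z 56 mm). Four sprung beads 12 mm below it hold the pick's cone: with the collar 12 mm above the rim they begin to resist, up to 7 to 12 N at about 8 mm, then snap over (click: the force falls to nothing by 2 to 3 mm); after that the pick slides easily until its collar stops hard on the rim, its point 42 mm below this point.
- hatch: Flap hatch, shut and fixed: aluminium frame 190 mm (x) by 230 mm (y), 16 mm high, round a grey flap, hinges at +x, round pull 22 mm in diameter at (-28, +55) mm, top at z 31 mm. Origin at the centre of its underside. Seal channel: straight groove along y at x = -60 mm (side towards the robot), y +75 to -75 mm, 10 mm wide, edge at z 16 mm, floor at z 6 mm.
- seam_start (a point): Point on the channel's centre line, level with its edge (10 mm above its floor), 7 mm inside its end nearest the round pull (hatch y = +68 mm): start here.
- seam_end (a point): The same at the other end of the channel (hatch y = -68 mm).
- scoop: Aluminium scoop lying on the shelf, 185 mm long, 55 mm high; bystander.
- jar: Frosted glass jar with steel flip-top lid, 80 mm diameter, 102 mm high; bystander.
- brush: Grey silicone brush lying down, 180 mm long, 29 mm high; bystander.
- dipper: Wooden honey dipper lying down, 165 mm long, 28 mm high; bystander.
- peg_a: Purple plastic clothes peg 75 mm long, 10 mm high, lying on the hatch's flap; bystander.
- peg_b: The same, lying on the shelf; bystander.
There are look-alikes about, which are no part of the job. Leave any pink or purple look-alike of the pick alone. Leave any red look-alike of the cap alone.

How it is judged:
By the outcome, as a careful person would: the job done as asked, in the order asked, and still so for the second after the job is handed in, while the arm keeps its last pose, push and grip.
It also fails if it takes over 62 s, if anything falls off the work surface, if the arm or the gripper's body presses on something with over 40 N, if the wrist force passes 120 N, or if a joint passes its speed limit or range.

## Working session

There is one attempt and no reset: what is moved stays moved. The work goes in short steps, each a Python script; the robot and the scene stay as the last script left them, time stands still between calls to the robot, and variables do not carry over. Pictures are saved under pics/ and viewed, about 8 in all and at most 12, crops included, and the job is handed in when it is done.

```bash
mkdir -p pics; cat > h.py <<'E'
import numpy as np, cv2
from station import r
def snap(n,f):
    s=r.snapshot(n); cv2.imwrite(f'pics/{f}.png',s['frame'][:,:,::-1]); np.save(f'pics/{f}.npy',s,allow_pickle=True); return s
def load(f): return np.load(f'pics/{f}.npy',allow_pickle=True).item()
def KD(s): return np.array([[s['fx'],0,s['cx']],[0,s['fy'],s['cy']],[0,0,1.]]),np.array(s['dist_coeffs'],float)
def ray(s,uv):
    K,D=KD(s); p=cv2.undistortPoints(np.array([[uv]],float),K,D)[0,0]
    R=np.array(s['R']); return -R.T@np.array(s['t']), R.T@np.array([p[0],p[1],1])
def at(s,uv,z):
    c,d=ray(s,uv); return c+d*(z-c[2])/d[2]
def proj(s,X):
    K,D=KD(s); return cv2.projectPoints(np.array(X,float).reshape(-1,3),cv2.Rodrigues(np.array(s['R']))[0],np.array(s['t'],float),K,D)[0][:,0]
def crop(f,x0,y0,x1,y1,k,o):
    im=cv2.imread(f'pics/{f}.png')[y0:y1,x0:x1]; cv2.imwrite(f'pics/{o}.png',cv2.resize(im,None,fx=k,fy=k,interpolation=cv2.INTER_CUBIC))
E
python3 - <<'E'
from h import *
a=snap('scene','sc');b=snap('side','si')
for s in(a,b): print(-np.array(s['R']).T@s['t'],s['fx'])
print(r.sense())
E
```

```text
[1.10656855 0.18519639 0.91740597] 420.8630873999243
[ 0.49125579 -1.00603326  0.66850701] 477.19833945714817
{'clock': 0.1, 'joints': array([-3.24896325e+00,  5.26057861e+00,  7.05724080e+01, -1.06920243e-03,
        1.04268157e+02, -3.24596005e+00]), 'joint_vel': array([ 0.0434938 , -0.09591708, -0.17387733,  0.01512254, -0.00762122,
       -0.03360359]), 'joint_torque': array([ 2.46603209e-03, -4.47854412e+01, -4.07573140e+01,  6.99365954e-02,
        2.83264846e-02, -6.35370566e-05]), 'tcp_pos': array([ 6.00060649e-01, -1.13151010e-05,  4.03626386e-01]), 'orientation': array([-1.79898960e+02, -4.69197192e-03,  8.99967301e+01]), 'contact_force': array([-0.23897315,  0.75238396, -0.57076431]), 'torque': array([ 0.00142507,  0.00852077, -0.01823908]), 'opening': 0.08795060297243043}
```

View pics/sc.png

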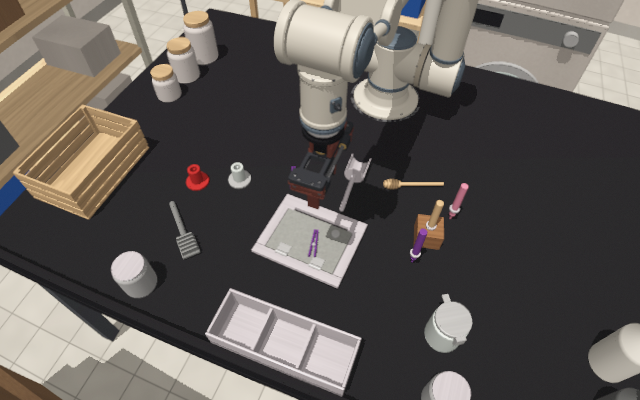

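View pics/si.png

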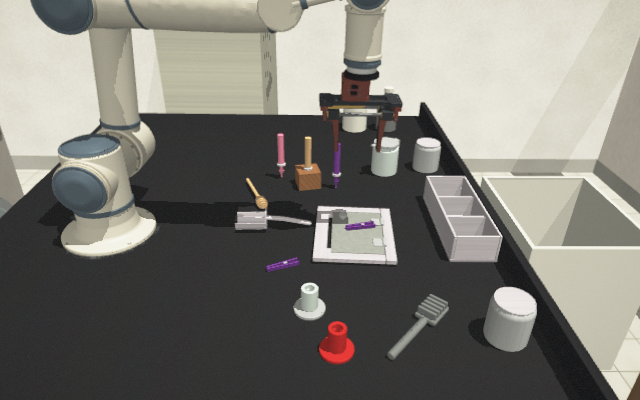

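The wooden-handled pick stands in the block at scene (433,220). Its look-alikes are pink (459,200) and purple (418,245). The white cap is at scene (238,175), with the red look-alike at (197,178). Next I'll check these choices in close crops.

```bash
python3 - <<'E'
from h import *
def up(f,x0,y0,x1,y1,k): return cv2.resize(cv2.imread(f'pics/{f}.png')[y0:y1,x0:x1],None,fx=k,fy=k,interpolation=cv2.INTER_CUBIC)
a=up('sc',250,150,450,290,4)   # 800x560
cv2.imwrite('pics/c1.png',a)
b=up('si',230,125,430,275,4); cv2.imwrite('pics/c2.png',b)
E
```

```text
(no output)
```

View pics/c1.png

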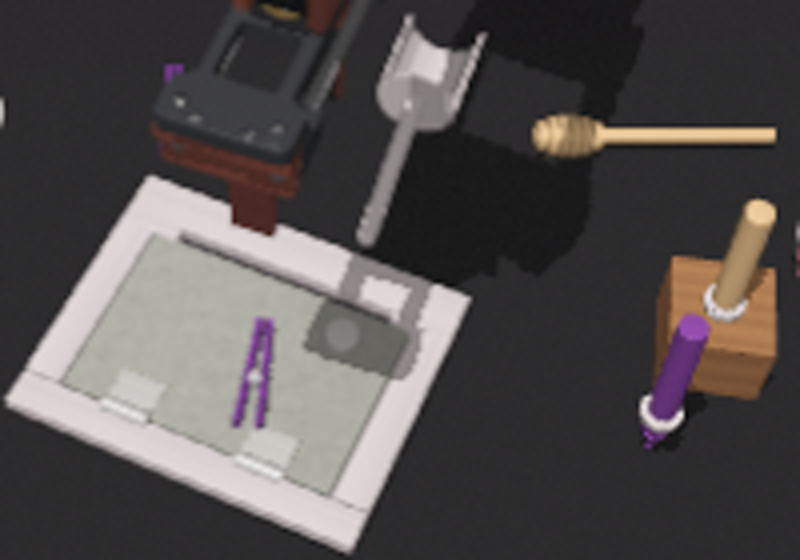

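View pics/c2.png

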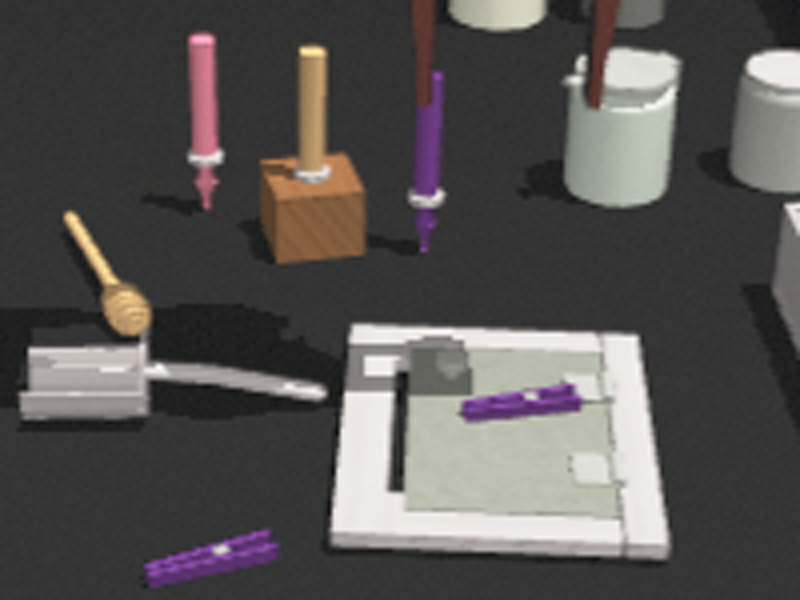

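```bash
cat >> h.py <<'E'
from scipy.optimize import least_squares
def tri(obs):
    A=[];b=[]
    for s,uv in obs:
        c,d=ray(s,uv); d/=np.linalg.norm(d); P=np.eye(3)-np.outer(d,d); A.append(P); b.append(P@c)
    A=np.vstack(A); b=np.hstack(b); X=np.linalg.lstsq(A,b,rcond=None)[0]; return X, np.abs(A@X-b).max()
def hw(p,q):
    c,s_=np.cos(p[2]),np.sin(p[2]); q=np.atleast_2d(q)
    return np.c_[p[0]+c*q[:,0]-s_*q[:,1],p[1]+s_*q[:,0]+c*q[:,1],q[:,2]]
E
python3 - <<'E'
from h import *
a,b=load('sc'),load('si')
A=lambda x,y:(250+x/4,150+y/4); B=lambda x,y:(230+x/4,125+y/4)
print('picktop',tri([(a,A(761,212)),(b,B(312,50))]), at(a,A(761,212),.15),at(b,B(312,50),.15))
print('collar',tri([(a,A(726,302)),(b,B(313,173))]),at(a,A(726,302),.055))
print('caprim',tri([(a,(237.5,168.5)),(b,(310,289))]),at(a,(237.5,168.5),.056),at(b,(310,289),.056))
print('purple',at(a,A(692,330),.14),at(b,B(437,75),.14),'pink',at(a,(463,187),.14),at(b,B(203,38),.14))
print('scoop end',at(a,A(366,240),.02),'dip',at(a,A(775,135),.01))
q=np.array([[-95,-115,16],[-95,115,16],[95,115,16],[95,-115,16],[-28,55,31],[-60,-75,16]])/1000
oa=[A(150,178),A(470,298),A(357,538),A(10,400),A(343,333),A(182,236)]
ob=[B(332,543),B(350,325),B(638,335),B(668,547),B(452,364),B(396,490)]
f=lambda p:np.r_[(proj(a,hw(p,q))-oa).ravel(),(proj(b,hw(p,q))-ob).ravel()]
best=least_squares(f,[.6,0,0],loss='soft_l1'); print(best.x,np.degrees(best.x[2]),best.fun.reshape(2,6,2).round(1))
p=best.x; np.save('hatch.npy',p)
print(hw(p,np.array([[-60,68,16],[-60,-68,16]])/1000))
E
```

```text
picktop (array([0.48740381, 0.24448854, 0.15107496]), np.float64(0.000650748969109799)) [0.48544263 0.24483812 0.15      ] [0.48805128 0.24554621 0.15      ]
collar (array([0.48739354, 0.24485675, 0.05566822]), np.float64(0.0015729550362005296)) [0.48449117 0.2455598  0.055     ]
caprim (array([ 0.49349183, -0.28415158,  0.05239227]), np.float64(0.0005035870829384059)) [ 0.49537528 -0.28211662  0.056     ] [ 0.4939783  -0.28887065  0.056     ]
purple [0.57062986 0.22592223 0.14      ] [0.57541764 0.22633481 0.14      ] pink [0.41039505 0.2876255  0.14      ] [0.40903319 0.29039935 0.14      ]
scoop end [0.49743642 0.01722415 0.02      ] dip [0.30248967 0.25178902 0.01      ]
[ 0.60153291 -0.02713456 -0.05965082] -3.4177401597958355 [[[-0.3 -0. ]
  [-0.1  0.1]
  [-1.   2.7]
  [-0.8  0.7]
  [-0.   0.2]
  [-0.8  0.3]]

 [[-0.5 -2.8]
  [-0.3 -0.1]
  [-1.2 -0.2]
  [-0.2 -0.8]
  [-0.5 -2.1]
  [-0.5  0.6]]]
[[ 0.54569347  0.04432142  0.016     ]
 [ 0.53758577 -0.09143669  0.016     ]]
```

```bash
python3 - <<'E'
from h import *
for y in (0,180):
  for p in ([.487,.2448,.273],[.487,.2448,.40],[.545,.044,.3],[.4935,-.2845,.277],[.4935,-.2845,.42]):
    q=r.inverse_kinematics(p,[180,0,y]); print(y,None if q is None else np.round(q,0))
r.reach([.487,.2448,.40],[180,0,0])
s=snap('wrist','w1'); print(r.sense()['clock'],r.sense()['tcp_pos'], -np.array(s['R']).T@s['t'])
print(proj(s,[[.487,.2448,.15],[.487,.2448,.058]]))
E
```

```text
0 [ 23.  -2.  92.  -0.  91. 113.]
0 [ 23.  -3.  80.  -0. 104. 113.]
0 [ 1. -3. 89. -0. 94. 91.]
0 [-33.   1.  88.  -0.  91.  57.]
0 [-33.   1.  74.  -0. 106.  57.]
180 [ 23.  -2.  92.   0.  91. -67.]
180 [ 23.  -3.  80.   0. 104. -67.]
180 [  1.  -3.  89.   0.  94. -89.]
180 [ -33.    1.   88.    0.   91. -123.]
180 [ -33.    1.   74.    0.  106. -123.]
1.9167 [0.48722107 0.2444953  0.39995422] [0.56774301 0.24394442 0.38019176]
[[320.6192673  206.53482991]
 [320.91616706 177.97233496]]
```

View pics/w1.png

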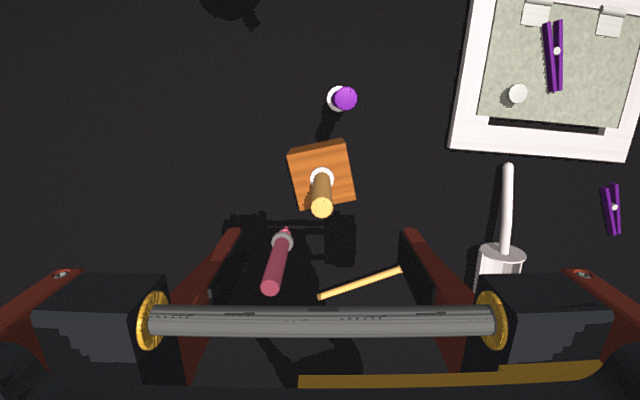

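The wrist view shows the pick top at (322,208), within about 1.5 px of the prediction. The channel runs from (489,121) to (607,132), with the pull at (517,93). I'll grasp and lift the pick, then hover over the start of the channel.

```bash
python3 - <<'E'
from h import *
r.servo_line([.487,.2445,.273],speed=.12)
r.grab(60); print(r.sense()['opening'],r.sense()['contact_force'])
r.servo_line([.487,.2445,.345],speed=.06); print(r.sense()['opening'],r.sense()['contact_force'])
r.servo_line([.5457,.0443,.310],speed=.15)
r.wait(.3)
s=snap('wrist','w2'); snap('scene','sc2'); snap('side','si2')
st=r.sense();print(st['clock'],st['tcp_pos'],st['orientation'],st['opening'],st['contact_force'])
print(proj(s,[[st['tcp_pos'][0],st['tcp_pos'][1],st['tcp_pos'][2]-.263]]))
E
```

```text
0.01689739202398216 [-0.81099718 -0.13356491 -0.62880228]
0.01723201302436291 [ 0.19861415 -0.49194866 -0.95005116]
7.5667 [0.54568294 0.04442233 0.31003898] [ 1.79998795e+02 -3.85620630e-03  1.18333145e-02] 0.01774180653692736 [-0.65000748 -0.15531203  0.07844863]
[[321.29100809 201.08435444]]
```

View pics/w2.png

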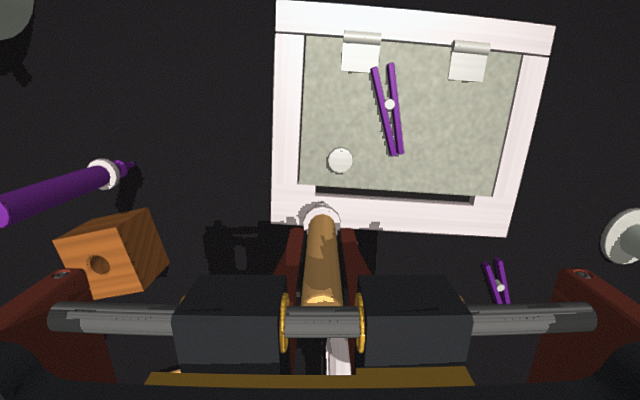

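```bash
python3 - <<'E'
from h import *
def up(f,x0,y0,x1,y1,k): return cv2.resize(cv2.imread(f'pics/{f}.png')[y0:y1,x0:x1],None,fx=k,fy=k,interpolation=cv2.INTER_CUBIC)
print([proj(load(f),[[.5457,.0443,.047],[.5457,.0443,.092]]).round(1).tolist() for f in('sc2','si2')])
c=np.zeros((600,800,3),np.uint8)
c[:300]=up('w2',260,140,527,240,3)[:300,:800]
c[300:,:398]=up('sc2',310,180,376,230,6)[:300,:398][:, :398] if False else cv2.resize(cv2.imread('pics/sc2.png')[180:240,300:380],(398,300),interpolation=cv2.INTER_CUBIC)
c[300:,402:]=cv2.resize(cv2.imread('pics/si2.png')[160:220,290:370],(398,300),interpolation=cv2.INTER_CUBIC)
cv2.imwrite('pics/c3.png',c)
E
```

```text
[[[345.9, 221.9], [347.0, 211.5]], [[330.2, 205.5], [330.6, 190.1]]]
```

View pics/c3.png

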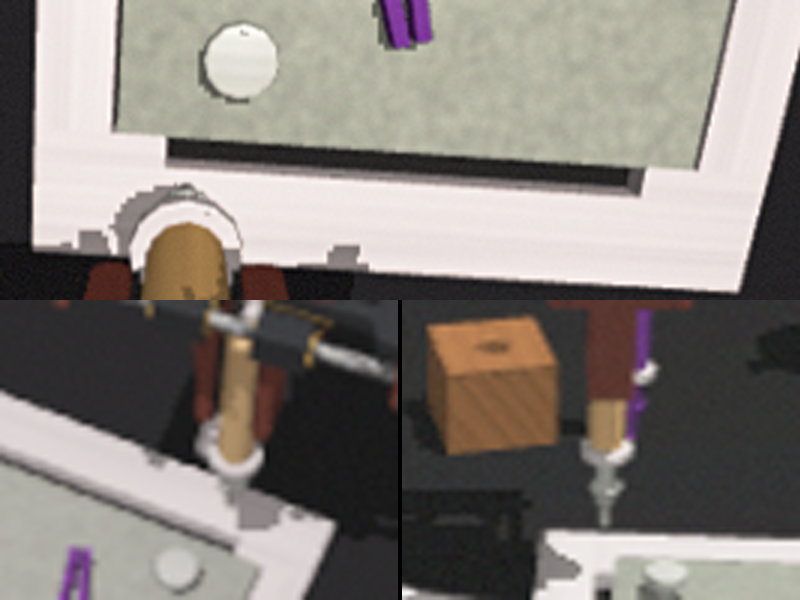

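```bash
python3 - <<'E'
from h import *
w=load('w2'); p0=np.load('hatch.npy')
q=np.array([[-95,115,16],[-95,-115,16],[-28,55,31],[-65,75,16],[-65,-75,16],[-55,75,16],[-55,-75,16]])/1000
o=np.array([(33,250),(742,292),(241,61),(166,163),(641,195),(166,136),(643,167)])/3+[260,140]
f=lambda p:(proj(w,hw(p,q))-o).ravel()
b=least_squares(f,p0,loss='soft_l1'); print(p0,b.x,b.fun.reshape(-1,2).round(1))
# w1 check as second estimate
w1=load('w1'); o1=np.array([(449,148),(626,162),(517,93),(489,125),(607,133)]);q1=q[[0,1,2,3,4]]
b1=least_squares(lambda p:(proj(w1,hw(p,q1))-o1).ravel(),p0,loss='soft_l1');print(b1.x,b1.fun.reshape(-1,2).round(1))
print(hw(b.x,np.array([[-60,68,16],[-60,-68,16]])/1000),w['fx'])
print('picktop w1',at(w1,(322,208),.15))
np.save('hatch.npy',b.x)
E
```

```text
[ 0.60153291 -0.02713456 -0.05965082] [ 0.60083203 -0.02868701 -0.06490374] [[ 0.1 -0.4]
 [-1.4 -0.7]
 [ 0.4  0.2]
 [-0.4  1.2]
 [-0.4  0.4]
 [ 0.2 -0.2]
 [ 1.2 -0.3]]
[ 0.6018125  -0.02855883 -0.05256365] [[ 1.6  0.2]
 [-0.3 -1.8]
 [ 1.7  0.1]
 [-0.9 -0.2]
 [-2.5  0.8]]
[[ 0.54536872  0.04306131  0.016     ]
 [ 0.53654801 -0.09265234  0.016     ]] 310.9236276137153
picktop w1 [0.48578192 0.24371684 0.15      ]
```

```bash
python3 - <<'E'
from h import *
r.servo_line([.5460,.0432,.263+.019],speed=.08); r.wait(.3)
s=snap('wrist','w3'); snap('scene','sc3'); snap('side','si3')
st=r.sense();print(st['clock'],st['tcp_pos'],st['contact_force'])
for f in('sc3','si3','w3'): print(proj(load(f),[[.5460,.0432,.019]]).round(1).tolist())
c=np.zeros((600,800,3),np.uint8)
R=lambda f,x0,y0,x1,y1,w,h:cv2.resize(cv2.imread(f'pics/{f}.png')[y0:y1,x0:x1],(w,h),interpolation=cv2.INTER_CUBIC)
c[:,:400]=R('sc3',325,190,365,250,400,600)
c[:,400:]=R('si3',310,175,350,235,400,600)
cv2.imwrite('pics/c4.png',c)
E
```

```text
8.5167 [0.54604193 0.043198   0.2822523 ] [ 0.01787852  0.35379287 -1.21712463]
[[344.8, 227.9]]
[[330.1, 215.1]]
[[321.0, 201.3]]
```

View pics/c4.png

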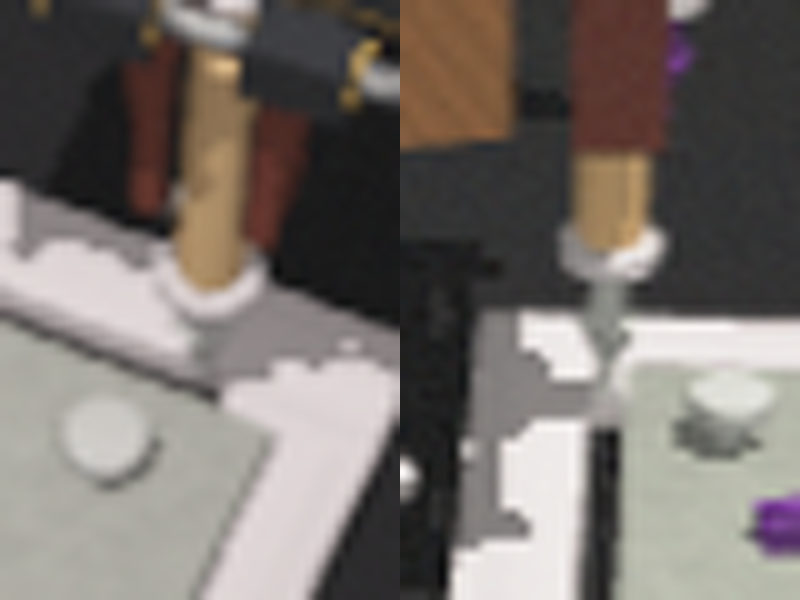

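```bash
python3 - <<'E'
from h import *
p=np.load('hatch.npy')
for f in('sc3','si3'):
  o=[325,190] if f=='sc3' else [270,175]
  for n,q in (('edge-',[-65,75,16]),('edge+',[-55,75,16]),('floor-',[-65,75,6]),('floor+',[-55,75,6]),('pull',[-28,55,31])): print(f,n,((proj(load(f),hw(p,np.array(q)/1000))[0]-o)*10).round(0))
E
```

```text
sc3 edge- [231. 378.]
sc3 edge+ [216. 409.]
sc3 floor- [228. 400.]
sc3 floor+ [213. 430.]
sc3 pull [102. 431.]
si3 edge- [579. 396.]
si3 edge+ [618. 397.]
si3 floor- [579. 428.]
si3 floor+ [617. 430.]
si3 pull [723. 392.]
```

```bash
python3 - <<'E'
from h import *
P0=np.array([.5460,.0432,.272]); P1=np.array([.5372,-.0927,.272])
g=lambda t:print(t,r.sense()['clock'],r.sense()['tcp_pos'].round(4),r.sense()['contact_force'].round(1),round(r.sense()['opening'],4))
r.servo_line(P0,speed=.02); g('in')
if np.abs(r.sense()['contact_force']).max()<4:
  for k in (.25,.5,.75,1.):
    r.servo_line(P0+(P1-P0)*k,speed=.02); g(k)
    if np.abs(r.sense()['contact_force'][:2]).max()>6: print('stop'); break
snap('side','si4');snap('scene','sc4');snap('wrist','w4')
c=np.zeros((600,800,3),np.uint8)
R=lambda f,x0,y0,x1,y1,w,h:cv2.resize(cv2.imread(f'pics/{f}.png')[y0:y1,x0:x1],(w,h),interpolation=cv2.INTER_CUBIC)
c[:,:400]=R('sc4',280,160,340,250,400,600)
c[:,400:]=R('si4',300,190,360,280,400,600)
cv2.imwrite('pics/c5.png',c)
E
```

```text
in 9.1667 [0.546  0.0432 0.272 ] [-0.2  0.2 -0.5] 0.0171
0.25 11.0167 [0.5438 0.0093 0.272 ] [-0.6 -0.  -0.6] 0.0178
0.5 12.8667 [ 0.5416 -0.0246  0.272 ] [-0.  -0.2 -0.4] 0.0174
0.75 14.7167 [ 0.5394 -0.0587  0.272 ] [ 0.1  0.1 -1.6] 0.0171
1.0 16.5667 [ 0.5372 -0.0926  0.272 ] [ 0.  -0.6 -0.2] 0.0169
```

View pics/c5.png

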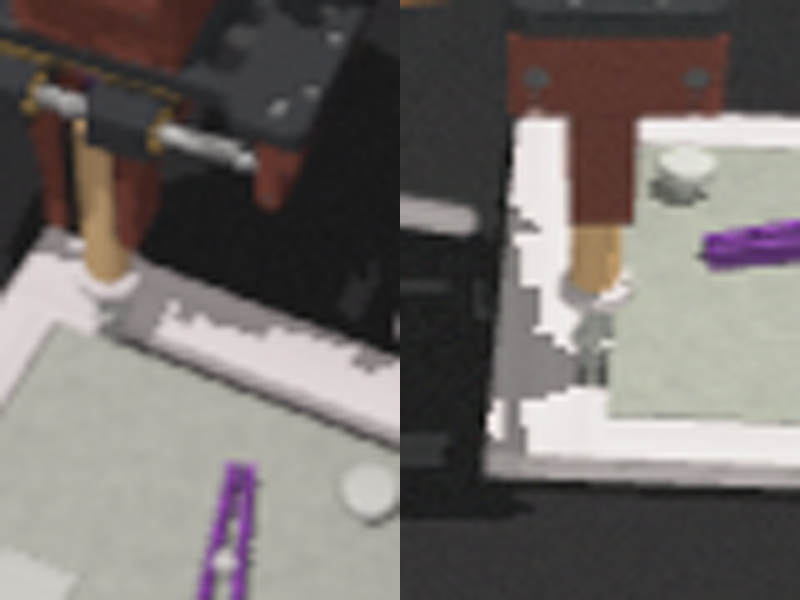

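The tip is down in the channel at the far end, and no side force was felt along the run. Next I'll lift and stop just short of the cap for a close look.

```bash
python3 - <<'E'
from h import *
r.servo_line([.5372,-.0927,.36],speed=.08)
r.servo_line([.435,-.284,.36],speed=.15); r.wait(.3)
s=snap('wrist','w5'); print(r.sense()['clock'],r.sense()['tcp_pos'])
for f in('w4','w5'): print(f,proj(load(f),[.494,-.284,.056]))
u,v=proj(s,[.494,-.284,.056])[0].astype(int); x0=max(0,u-100);y0=max(0,v-100)
crop('w5',x0,y0,x0+200,y0+150,4,'c6'); print(x0,y0)
E
```

```text
19.9167 [ 0.43514816 -0.28376685  0.35997412]
w4 [[575.12261383 274.99755533]]
w5 [[321.43850616 124.44974738]]
221 24
```

View pics/c6.png

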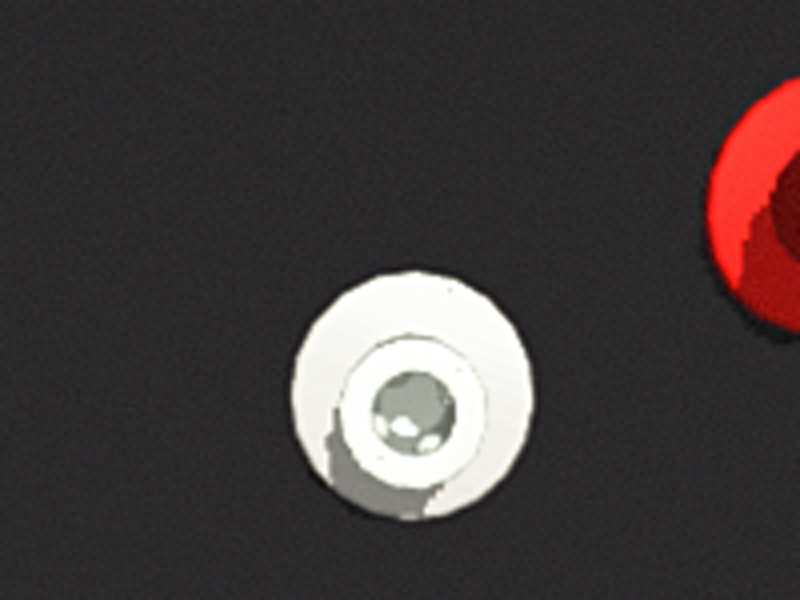

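```bash
python3 - <<'E'
from h import *
s=load('w5'); print(at(s,(324.25,126.75),.056), at(s,(324,122.75),.005))
C=at(s,(324.25,126.75),.056); X=[C[0]+.0005,C[1]]
r.servo_line([*X,.263+.064],speed=.12); r.wait(.3)
snap('side','si7');snap('scene','sc7');snap('wrist','w7')
print(r.sense()['clock'],r.sense()['tcp_pos'],r.sense()['contact_force'])
for f,o in(('sc7',(205,125)),('si7',(280,240))): print(((proj(load(f),[[*X,.064],[*X,.109],[*C[:2],.056]])-o)*20/3).round())
c=np.zeros((600,800,3),np.uint8)
R=lambda f,x0,y0,x1,y1,w,h:cv2.resize(cv2.imread(f'pics/{f}.png')[y0:y1,x0:x1],(w,h),interpolation=cv2.INTER_CUBIC)
c[:,:400]=R('sc7',205,125,265,215,400,600)
c[:,400:]=R('si7',280,240,340,330,400,600)
cv2.imwrite('pics/c7.png',c)
E
```

```text
[ 0.49196778 -0.28652786  0.056     ] [ 0.49186502 -0.28665094  0.005     ]
21.0667 [ 0.49230493 -0.28655564  0.32726225] [-0.09918535  0.96448    -0.97833085]
[[207. 269.]
 [190. 193.]
 [211. 281.]]
[[195. 300.]
 [195. 176.]
 [193. 321.]]
```

View pics/c7.png

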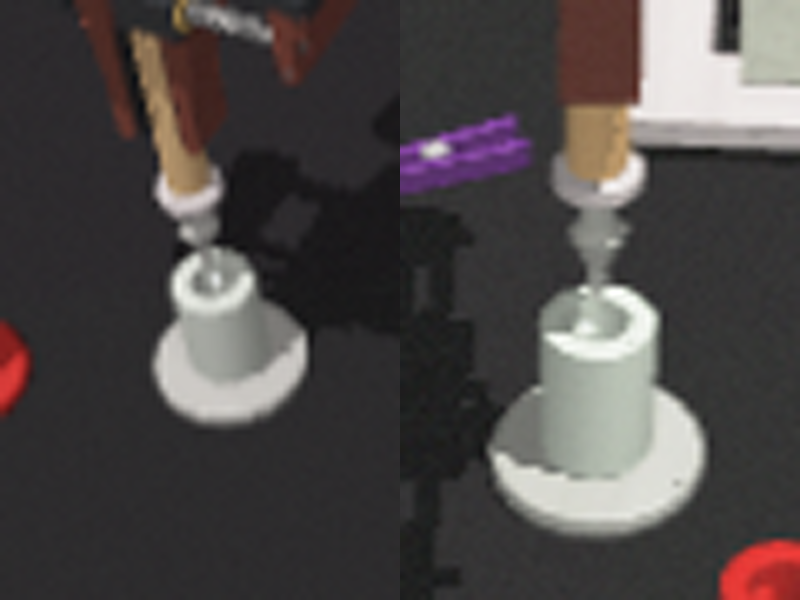

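```bash
python3 - <<'E'
from h import *
x,y=.4931,-.2866
def g(): 
    s=r.sense(); print(round(s['clock'],1),s['tcp_pos'].round(4),s['contact_force'].round(1),s['torque'].round(2)); return s['contact_force']
r.servo_line([x,y,.263+.050],speed=.05); F=g()
for z in (.040,.034,.030,.027,.025,.023,.022,.021,.020,.019,.018,.017,.016,.015,.0145):
    r.servo_line([x,y,.263+z],speed=.025); F=g()
    if np.abs(F[:2]).max()>8 or F[2]>22: print('stop');break
E
```

```text
21.5 [ 0.493  -0.2865  0.3122] [ 0.7 -1.1 -1.2] [0.09 0.08 0.02]
22.1 [ 0.4931 -0.2866  0.3029] [0.2 0.1 0.3] [0.12 0.09 0.01]
22.4 [ 0.4931 -0.2866  0.2967] [ 0.5 -0.  -0.7] [ 0.09  0.09 -0.01]
22.8 [ 0.4931 -0.2866  0.2927] [-0.1  0.3 -1.4] [0.12 0.11 0.04]
23.0 [ 0.4931 -0.2866  0.2897] [-0.4  1.3 -1.6] [ 0.16  0.16 -0.04]
23.3 [ 0.4931 -0.2865  0.2878] [ 0.1  1.7 -0.7] [ 0.28  0.13 -0.06]
23.5 [ 0.4931 -0.2866  0.286 ] [-0.5  0.6  0.9] [ 0.29  0.34 -0.  ]
23.8 [ 0.4931 -0.2866  0.2853] [-2.7  1.6  2.7] [0.42 0.45 0.01]
24.0 [ 0.4931 -0.2866  0.2841] [-1.1  1.1  3.3] [ 0.45  0.52 -0.  ]
24.3 [ 0.4931 -0.2866  0.2831] [-1.6  1.3  2.5] [0.48 0.51 0.01]
24.5 [ 0.4931 -0.2866  0.282 ] [-2.5  0.8  3.1] [ 0.45  0.56 -0.02]
24.8 [ 0.4931 -0.2866  0.2801] [-1.6  1.7  0.1] [ 0.41  0.32 -0.02]
25.0 [ 0.493  -0.2866  0.2788] [ 0.5  0.5 -3.4] [ 0.23  0.13 -0.01]
25.3 [ 0.4931 -0.2866  0.2786] [-1.4  0.7 -3.4] [0.27 0.21 0.02]
25.5 [ 0.4931 -0.2866  0.278 ] [-2.   1.1 -2.3] [0.36 0.24 0.01]
25.8 [ 0.4931 -0.2866  0.2777] [-1.7  2.  -0.8] [0.42 0.36 0.01]
```

```bash
python3 - <<'E'
from h import *
x,y=.4931,-.2866
for z in np.arange(.014,-.0045,-.001):
    r.servo_line([x,y,.263+z],speed=.02)
    s=r.sense();F=s['contact_force']; print(round(s['clock'],1),round(z,4),(s['tcp_pos'][2]-.263).round(4),F.round(1))
    if np.abs(F[:2]).max()>12 or F[2]>20: print('stop');break
r.wait(.5); print(r.sense()['contact_force'].round(1))
snap('side','si8');snap('scene','sc8')
c=np.zeros((600,800,3),np.uint8)
R=lambda f,x0,y0,x1,y1,w,h:cv2.resize(cv2.imread(f'pics/{f}.png')[y0:y1,x0:x1],(w,h),interpolation=cv2.INTER_CUBIC)
c[:,:400]=R('sc8',205,125,265,215,400,600)
c[:,400:]=R('si8',280,240,340,330,400,600)
cv2.imwrite('pics/c8.png',c)
E
```

```text
26.0 0.014 0.0143 [-1.6  1.7  0.1]
26.3 0.013 0.0139 [-2.3  2.   5.1]
26.5 0.012 0.0139 [-4.9  4.8  9.7]
26.8 0.011 0.0139 [-4.4  4.5 12.6]
27.0 0.01 0.0139 [-6.9  5.9 17.4]
27.3 0.009 0.0139 [-8.4  6.4 21. ]
stop
[-9.3  6.6 21.8]
```

View pics/c8.png

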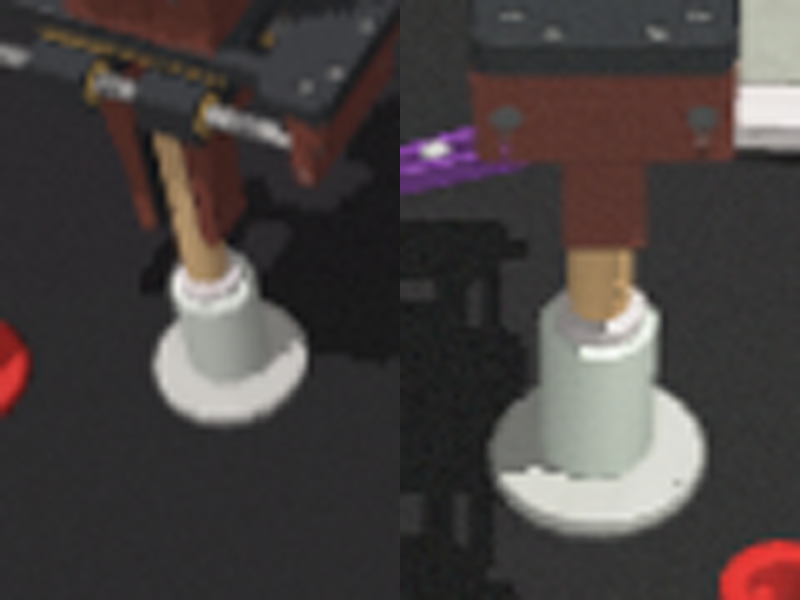

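```bash
python3 - <<'E'
from h import *
s=r.sense(); print(s['clock'],s['tcp_pos'].round(4),s['contact_force'].round(1),s['opening']); print(r.hand_in())
E
```

```text
27.8667 [ 0.4929 -0.2864  0.2769] [-8.4  6.6 20.9] 0.017602114362870607
the job is handed in; nothing more can be done
None
```

I did the whole job in the order asked and handed it in at about 28 s. The robot gives no verdict, so the result rests on the checks below.

- **Channel:** I took the wooden-handled pick from its rest and ran its tip about 7 mm deep, from the end by the round pull to the other end. It moved at a mean of about 2 cm/s and never lifted. I felt no side force along the run, and the picture at the far end shows the tip in the channel.
- **Cap:** I pushed the pick into the white cap. The resistance rose and then fell away as in a click. The pick then stopped hard with its point at z 13.9 mm (14 mm expected), and the collar is seen on the rim in both views.
- **At hand-in:** The arm was still gripping the pick (opening 17.6 mm) and pressing down with about 21 N.

**What did not quite agree:**
- The snap peak read only about 3–7 N after sensor offset, against the 7–12 N given. I took readings only between small steps, so the true peak may have been missed.
- About 8 N and 7 N of sideways force remain in the final press, so the pick is slightly off centre.
- The side and scene cameras differed by up to about 7 mm in y on the cap. I used the close wrist view instead, with a small correction in x.

I did not see the other things on the shelf move in the views I had, but I did not compare before and after pictures of them.

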